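Index the drilling turntable to the next hole

ROBOT

A 6-joint arm with a two-finger parallel gripper is mounted at the origin on the work surface. World frame = base frame: x ahead of the robot, y to its left, z up, the work surface at z = 0. Lengths are in m, angles in degrees, forces in N, time in s.
With the tool pointing down it reaches from about 0.4 to 0.825 m from the base axis. Payload 7 kg.
Tool frame: the origin (TCP) lies between the finger pads; the fingertips stand 11 mm ahead of it and the grasp point (between the pads) lies 8 mm behind it; z points along the fingers, y is the direction in which the jaws open and shut (so a half turn about z gives the same grasp; the last joint's range is limited). The gripper opens to 88 mm and grips with 3 to 60 N. Pads are 19 mm wide; open, the fingers measure 130 mm over their backs; the gripper's body (78 mm by 193 mm) begins 47 mm behind the grasp point.
Start: joints at [85.72, 20.546, 0.682, 0, -70.136, -16.507], TCP at [0.24, 0.631, 0.238] pointing down, gripper open.
Joint ranges: [-176.03, 176.03], [-82.01, 121.73], [-58.28, 71.71], [-173.87, 95.51], [-174.79, -0.11], [-173.66, 173.66]. Speed limits (degrees/s): [136.94, 136.94, 172.46, 180, 180, 180].

INTERFACE

Orientations are given as [roll, pitch, yaw] about the fixed x, y, z axes, in that order (R = Rz(yaw) Ry(pitch) Rx(roll)).
In Python, from plant import r gives the robot as it stands.
- The arm moves only by the shell command python3 -m inch 'ROWS' [OPENING] [FORCE]. ROWS is JSON, a list of rows, each an object of numbers: "x", "y", "z": the shift along the tool's x, y, z as a fraction of full scale; "yaw": the turn about the tool's z as a fraction of full scale. In form: [{"x": .., "y": .., "z": .., "yaw": ..}, ...]. A call has 1 to 5 rows; each row shifts and turns the pose as measured when the row begins, along the tool's axes as they then stand; what a row does not reach is not made up. Full scale, the value 1, is 0.025 m for a shift and 4 degrees for a turn. A row lasts 1/12 s, in which the tool goes at most 41.7 mm and 7.16 degrees, less where a joint would pass 70% of its speed; a pose out of reach is approached as far as the arm can. A call with a number of a shift or a turn outside -1 to 1 is refused whole. A call with a gripper value outside its range is refused whole. OPENING is the opening, from -1 (shut) to 1 (fully open), set as the call begins (- or left out, the last holds). The fingers move at their own pace and stop on an object; FORCE is the grip in N (left out, the last holds). Time passes only in rows, so rows that do not move let the fingers close. It gives the time, the measured TCP pose, the force and the opening at its end, in the units of the state.
- r.get_state(): the state, without advancing time (a new reading comes with each control period).
- r.capture(name): name is "scene" or "top" or "wrist"; returns (picture, depth): 384x512x3 uint8, red, green, blue; 384x512 float32, m along the optical axis (not along the pixel's ray), 0 where there is no reading.
- r.camera_info(name): a dict with "mtx" (3x3 intrinsics, pixels), "pose" (4x4, takes a point from camera to world coordinates). Camera axes: x right, y down, z forward; pixel columns grow to the right and rows downward; lengths in m; the calibration is good to about 2 mm. A picture is of the moment at which its call begins: read the wrist's pose just before it. camera_info takes no time and is no camera call; for the wrist camera it gives the pose at the moment of the call.
- r.close_job(): hands the job in, once; it reports no verdict.
The state is a dict: "time_s": time; "joints": joint angles; "qd": joint speeds; "joint_torque": joint torques, N m; "tcp_pos": TCP position; "eef_rot": TCP orientation; "contact_force": force on the tool from outside, world axes, zero at the start; "moment": the same for the moment, N m; "gripper_width": finger opening in m.
Only numpy, scipy, OpenCV 4.12 (cv2) and the standard library are available. Lean on these libraries where they do the work, as an engineer would, in place of code of your own. Each camera call takes 0.05 s, during which the arm holds its last target. There are 200 camera calls.

TASK

Press the indexing plunger down with the fingertips and, keeping it pressed, swing the turntable round to the next hole, the one that the steel marker cone stands beside; then let the plunger spring fully up so that the table is locked in that hole, and take the hand away. Only press and push: do not grip, lift or knock the leg socket on the table, the cone, or anything else that is lying about.

Things in the scene. Friction and masses are not known exactly. Their poses are not given: they have to be found in the camera images.
- turntable (a joint): angle (rad) of the round plywood-topped table, 250 mm across, its flat top 44 mm above the work surface, on an upright axis. 0 at the start, in its first hole; grows anticlockwise seen from above. The holes are 45 degrees (0.785 rad) apart, so the next ones are at +0.785 and -0.785. It turns with light friction (0.1 N m) and is locked while the plunger's tongue is up in a hole.
- plunger (a joint): how far (m) the spring plunger is pressed down: 0 up (3 N), 0.014 fully down (8 N). From 0.010 its tongue is clear below the index ring. Let go between holes it rises only to about 0.009 and the tongue rubs under the ring; when the next hole then comes over the tongue (within about 0.015 rad), it snaps up to 0 by itself and locks the table; if let go short of it, nudge the table on.
- button_top (a point): centre of the top of the plunger's flat round black button, 44 mm across, 95 mm from the table's axis; 62 mm above the work surface when up, 48 when fully down. Either side of it, towards the next holes, an upright aluminium cheek (8 mm thick, 44 long, top at 78 mm) is fixed to the table, 70 mm clear between them: a fingertip on the button can push a cheek to swing the table.
- tongue_tip (a point): outer end of the plunger's tongue, a 10 mm thick steel bar pointing outwards from the button, 150 mm from the axis, 34 mm above the work surface when up. It lies in a hole (a 12 mm wide slot, seen from above) of the fixed dark steel index ring, which reaches from 130 to 155 mm from the axis, its feet to 163 mm, its top 38 mm above the work surface.
- table_axis (a point): centre of the table's top, on the axis of rotation, 44 mm above the work surface; fixed. The table stands in the middle of a fixed round dark base plate, 410 mm across and 12 mm thick.
- marker_cone: loose pointed steel cone, 28 mm across the foot, 40 mm tall, standing on the base plate outside the index ring, about 183 mm from the axis, beside the hole to turn to: 45 degrees round from the plunger's starting hole, to one side or the other. Origin: centre of its foot. Stays where it is.
- collar: loose flat steel collar, 28 mm outside, 16 mm bore, 12 mm tall, lying on the base plate beside the neighbouring hole on the other side, which is the wrong one. Origin: centre of its underside. Leave it.
- leg_socket: the workpiece: steel table-leg socket, a plate 80 x 80 x 5 mm with a black tube stub 34 mm across, 38 mm tall in all, loose between four low lugs in the middle of the table and riding round with it; its top is 82 mm above the work surface. Origin: centre of its underside. Not to be lifted.
- screw_jar: jar of screws, 64 mm across, 85 mm tall, standing to the robot's left. Origin: centre of its underside. Leave it.
- screwdriver: screwdriver lying to the left of the turntable. Leave it.
- tape_roll: roll of tape, 90 mm across, 38 mm tall, lying to the robot's right. Origin: centre of its underside. Leave it.
- table_foot: black furniture foot, 45 mm across, 110 mm tall, standing to the right. Origin: centre of its underside. Leave it.

How it is judged:
By the outcome, as a careful person would: the job done as asked, in the order asked, and still so for the second after the job is handed in, with the robot touching nothing.
It also fails if it takes over 48 s, if anything falls off the work surface, if the arm or the gripper's body presses on something with over 40 N, if the wrist force passes 120 N, or if a joint passes its speed limit or range.

## Working session

There is one attempt and no reset: what is moved stays moved. The work goes in short steps, Python scripts to look and compute and a shell command to move; the robot and the scene stay as the last step left them, time stands still between calls to the robot, and variables do not carry over. Pictures are saved under pics/ and viewed, about 8 in all and at most 12, crops included, and the job is handed in when it is done.

```bash
mkdir -p pics; ls; python3 - <<'E'
from plant import r
import cv2,numpy as np
print(r.get_state())
for n in("scene","top"):
    p,d=r.capture(n); i=r.camera_info(n); np.savez(f"{n}.npz",p=p,d=d,K=i["mtx"],T=i["pose"])
    cv2.imwrite(f"pics/{n}0.png",cv2.resize(p[:,:,::-1],(768,576))); print(n,i)
E
```

```text
pics
{'time_s': 0.0, 'joints': array([ 8.57203200e+01,  2.05916933e+01,  6.34495042e-01, -1.88963160e-02,
       -7.01341833e+01, -1.65070296e+01]), 'qd': array([-0.09448799, -0.02155082,  0.0035808 ,  0.10084078, -0.03507519,
       -0.10055442]), 'joint_torque': array([-9.27269211e-04, -5.82720459e+01,  2.93044746e+01,  6.99720070e+00,
        7.10932160e-03, -1.53370070e-04]), 'tcp_pos': array([0.23941461, 0.63063122, 0.23662907]), 'eef_rot': array([ 1.79907337e+02, -8.93528300e-03, -2.07931378e+01]), 'contact_force': array([ 0.87513173,  0.20545718, -1.01154425]), 'moment': array([ 0.01600841, -0.07931153,  0.00970134]), 'gripper_width': 0.08761158294824692}
scene {'mtx': array([[434.42198879,   0.        , 254.31580235],
       [  0.        , 434.42198879, 199.64887244],
       [  0.        ,   0.        ,   1.        ]]), 'pose': array([[ 5.48242632e-01,  5.44621790e-01, -6.34678756e-01,
         1.24778181e+00],
       [ 8.36319288e-01, -3.56792089e-01,  4.16256475e-01,
        -5.07802724e-01],
       [ 2.53987473e-04, -7.59003631e-01, -6.51086342e-01,
         8.75018090e-01],
       [ 0.00000000e+00,  0.00000000e+00,  0.00000000e+00,
         1.00000000e+00]])}
top {'mtx': array([[428.66042242,   0.        , 255.05052443],
       [  0.        , 428.66042242, 196.04801095],
       [  0.        ,   0.        ,   1.        ]]), 'pose': array([[ 0.00550889, -0.98779487,  0.15566294,  0.2305245 ],
       [-0.99995083, -0.00415794,  0.00900295, -0.01226561],
       [-0.00824583, -0.15570488, -0.9877692 ,  1.63282059],
       [ 0.        ,  0.        ,  0.        ,  1.        ]])}
```

View pics/top0.png

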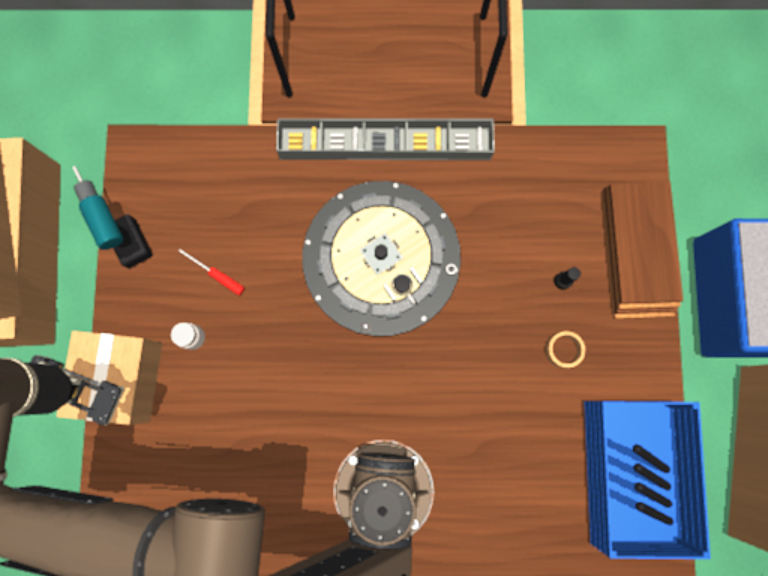

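View pics/scene0.png

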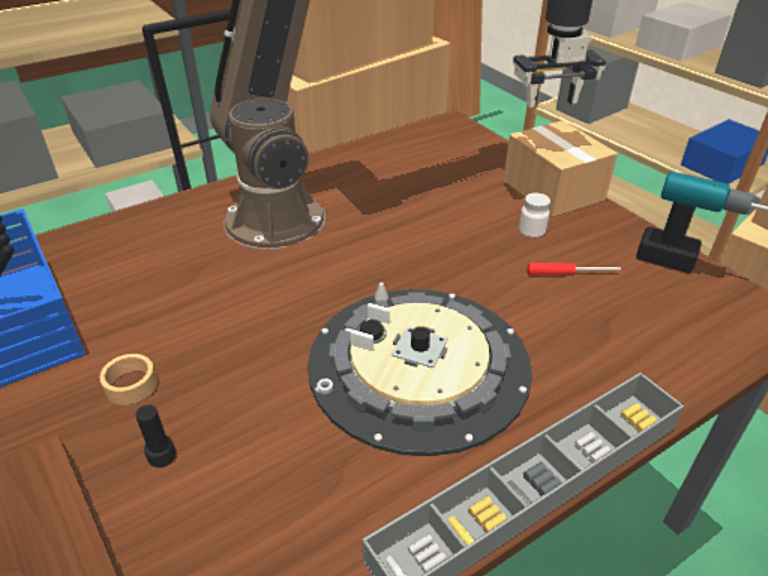

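The top view shows the table axis at about (381,254) and the button at (402,284), both in 768-wide pixels, with the collar at (452,269). In the scene view the cone stands at (381,292), on the robot side of the table. So the turn is clockwise, towards -0.785. Next I'll measure it.

```bash
cat > h.py <<'E'
import numpy as np,cv2
def cloud(p,d,K,T):
    v,u=np.mgrid[:384,:512]; c=np.stack([(u-K[0,2])/K[0,0]*d,(v-K[1,2])/K[1,1]*d,d],-1)
    return c@T[:3,:3].T+T[:3,3]
def load(n):
    z=np.load(n+".npz"); return z["p"],z["d"],z["K"],z["T"],cloud(*[z[k] for k in"pdKT"])
E
python3 - <<'E'
from h import *
for n in("top","scene"):
    p,d,K,T,W=load(n); ok=d>0; X,Y,Z=W[...,0],W[...,1],W[...,2]; hsv=cv2.cvtColor(p,cv2.COLOR_RGB2HSV).astype(int)
    reg=ok&(np.hypot(X-.62,Y+.01)<.26)
    # plywood disc: bright yellowish, z~44
    ply=(reg&(np.abs(Z-.044)<.012)&(hsv[...,1]>40)&(hsv[...,2]>170)).astype(np.uint8)
    c=max(cv2.findContours(ply,0,1)[0],key=cv2.contourArea); h=cv2.convexHull(c)[:,0]
    w=W[h[:,1],h[:,0]]; A=np.c_[2*w[:,:2],np.ones(len(w))]; s=np.linalg.lstsq(A,(w[:,:2]**2).sum(1),rcond=None)[0]
    a=s[:2]; print(n,"axis",a,"R",np.sqrt(s[2]+a@a),"zply",np.median(Z[ply>0]))
    rr=np.hypot(X-a[0],Y-a[1]); 
    def rep(nm,m):
        if m.sum(): q=W[m]; c=np.median(q,0); b=(q.min(0)+q.max(0))/2; print(nm,m.sum(),c.round(4),"mid",b.round(4),"zmax",q[:,2].max().round(4),"r",np.hypot(*(b-np.r_[a,0])[:2]).round(4),"ang",np.degrees(np.arctan2(*(b[:2]-a)[::-1])).round(1))
    V=hsv[...,2]
    rep("button",reg&(rr>.065)&(rr<.125)&(V<70)&(Z>.05))
    rep("cheek",reg&(rr>.06)&(rr<.135)&(Z>.068)&(V>100))
    rep("cone",reg&(rr>.165)&(rr<.2)&(Z>.03))
    rep("collar",reg&(rr>.165)&(rr<.2)&(Z>.016)&(V>140))
    rep("stub",reg&(rr<.04)&(Z>.07))
    x0,y0,x1,y1=(190,105,320,240) if n=="top" else (195,180,365,310)
    cv2.imwrite(f"pics/{n}c.png",cv2.resize(p[y0:y1,x0:x1,::-1],None,fx=4.4,fy=4.4,interpolation=2))
E
```

```text
top axis [0.58302439 0.00580041] R 0.12387619249027923 zply 0.044415484255379445
button 15 [ 0.5091 -0.0349  0.061 ] mid [ 0.505  -0.0441  0.0623] zmax 0.0672 r 0.0926 ang -147.4
cheek 56 [ 0.5073 -0.0677  0.0785] mid [ 0.5025 -0.0475  0.0789] zmax 0.0865 r 0.0966 ang -146.5
cone 28 [0.397  0.0427 0.0406] mid [ 0.5589 -0.0531  0.0417] zmax 0.0532 r 0.0637 ang -112.2
collar 99 [ 0.5393 -0.031   0.0237] mid [0.5798 0.0041 0.0347] zmax 0.0532 r 0.0037 ang -153.0
stub 70 [0.5815 0.0064 0.0813] mid [0.5829 0.0064 0.0824] zmax 0.091 r 0.0006 ang 99.7
scene axis [0.58327442 0.0098245 ] R 0.1255627000023197 zply 0.043338048180586286
button 135 [ 0.5102 -0.0456  0.0612] mid [ 0.5076 -0.047   0.0577] zmax 0.0648 r 0.0946 ang -143.1
cheek 131 [ 0.5127 -0.067   0.075 ] mid [ 0.5054 -0.0463  0.0744] zmax 0.0807 r 0.096 ang -144.3
cone 68 [0.4105 0.0394 0.0371] mid [ 0.5725 -0.048   0.0408] zmax 0.0514 r 0.0588 ang -100.6
collar 177 [0.5399 0.0332 0.0231] mid [0.5871 0.0088 0.0338] zmax 0.0514 r 0.004 ang -14.8
stub 121 [0.5886 0.006  0.0799] mid [0.5856 0.007  0.078 ] zmax 0.086 r 0.0037 ang -50.2
```

View pics/topc.png

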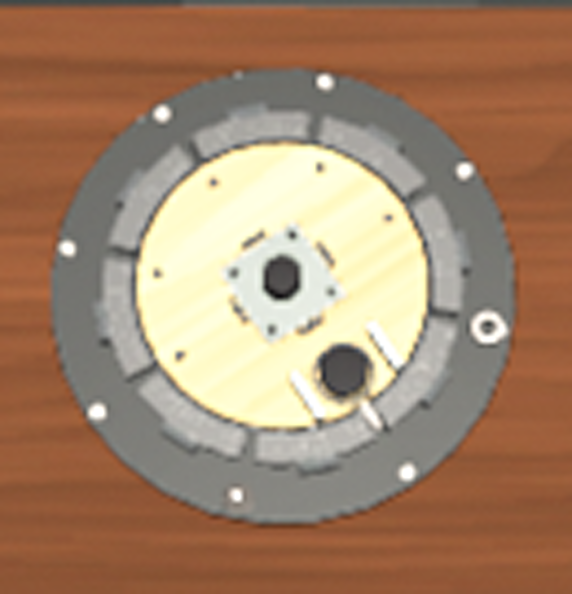

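The crop shows the axis at about (283,280), the button at (344,370), the tongue in its slot at (372,414) and the collar at (488,327). By depth the cone is at about (0.405,0.041), at +169.5° and r≈0.18 m. The plunger is at about −145.5°, so the turn is clockwise (−0.785). I'll move over it with the gripper shutting, high up.

```bash

python3 -m inch '[{"x":0.9,"y":1},{"x":0.9,"y":1},{"x":0.9,"y":1},{"x":0.9,"y":1},{"x":0.9,"y":1}]' -1 20
python3 -m inch '[{"x":0.9,"y":1},{"x":0.9,"y":1},{"x":0.9,"y":1},{"x":0.9,"y":1},{"x":0.9,"y":1}]'
python3 -m inch '[{"x":0.9,"y":1},{"x":0.9,"y":1},{"x":0.9,"y":1},{"x":0.9,"y":1},{"x":0.9,"y":1}]'
```

```text
validation failed for argument at $[0]...
validation failed for argument at $[0]...
validation failed for argument at $[0]...
```

```bash

python3 -m inch '[{"x":0.9,"y":1,"z":0,"yaw":0},{"x":0.9,"y":1,"z":0,"yaw":0},{"x":0.9,"y":1,"z":0,"yaw":0},{"x":0.9,"y":1,"z":0,"yaw":0},{"x":0.9,"y":1,"z":0,"yaw":0}]' -1 20
```

```text
time_s: 0.52
tcp_pos: [0.2992, 0.4722, 0.2315]
eef_rot: [179.5, -0.1, -20.5]
contact_force: [0.6, 0.5, 0.5]
gripper_width: 0.0602
```

```bash

python3 -m inch '[{"x":0.9,"y":1,"z":-0.1,"yaw":0},{"x":0.9,"y":1,"z":-0.05,"yaw":0},{"x":0.9,"y":1,"z":-0.05,"yaw":0},{"x":0.9,"y":1,"z":-0.05,"yaw":0},{"x":0.9,"y":1,"z":-0.05,"yaw":0}]'
python3 -m inch '[{"x":0.9,"y":1,"z":-0.05,"yaw":0},{"x":0.9,"y":1,"z":-0.05,"yaw":0},{"x":0.9,"y":1,"z":-0.05,"yaw":0},{"x":0.9,"y":1,"z":-0.05,"yaw":0},{"x":0.9,"y":1,"z":-0.05,"yaw":0}]'
python3 -m inch '[{"x":0.9,"y":1,"z":0,"yaw":0},{"x":0.9,"y":1,"z":0,"yaw":0},{"x":0.9,"y":1,"z":0,"yaw":0},{"x":0.9,"y":1,"z":0,"yaw":0},{"x":0,"y":0,"z":0,"yaw":0}]'
python3 -m inch '[{"x":0,"y":0,"z":0,"yaw":-1},{"x":0,"y":0,"z":0,"yaw":-1},{"x":0,"y":0,"z":0,"yaw":-1},{"x":0,"y":0,"z":0,"yaw":-1},{"x":0,"y":0,"z":0,"yaw":-1}]'
```

```text
time_s: 0.93
tcp_pos: [0.3614, 0.3064, 0.2387]
eef_rot: [179.3, -0.0, -20.4]
contact_force: [0.5, -0.7, -0.9]
gripper_width: 0.0268
time_s: 1.35
tcp_pos: [0.4234, 0.1411, 0.2465]
eef_rot: [179.3, 0.0, -20.3]
contact_force: [1.0, 0.1, -1.0]
gripper_width: 0.001
time_s: 1.77
tcp_pos: [0.4742, 0.005, 0.2479]
eef_rot: [179.3, 0.0, -20.4]
contact_force: [1.7, 0.9, -0.3]
gripper_width: 0.0004
time_s: 2.18
tcp_pos: [0.4732, 0.001, 0.246]
eef_rot: [179.3, 0.5, -0.2]
contact_force: [0.5, -0.7, 0.5]
gripper_width: 0.0001
```

```bash
python3 - <<'E'
from plant import r
import cv2,numpy as np
print(r.get_state()["joints"])
i=r.camera_info("wrist");p,d=r.capture("wrist"); np.savez("wrist.npz",p=p,d=d,K=i["mtx"],T=i["pose"]); print(i["pose"].round(3))
cv2.imwrite("pics/w0.png",p[:,:,::-1])
E
```

```text
[ 24.37523876   1.12465259 -22.88665942   0.43671811 -66.68230181
  65.21159755]
[[-0.004 -0.962 -0.272  0.545]
 [-1.     0.006 -0.01   0.003]
 [ 0.011  0.272 -0.962  0.393]
 [ 0.     0.     0.     1.   ]]
```

View pics/w0.png

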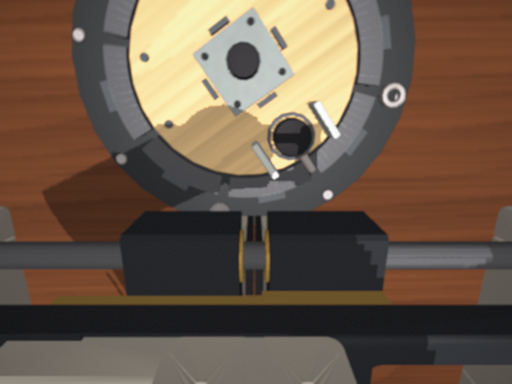

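The wrist view shows the stub at (243,61), the button at (292,138) and the cheeks at (265,160) and (325,120). The collar is at (393,95), and the cone is just visible at (220,208), beside the hole on the opposite side from the collar. I'll compute refined positions.

```bash
python3 - <<'E'
from h import *
p,d,K,T,W=load("wrist"); 
def ray(u,v,z):
    q=T[:3,:3]@np.linalg.inv(K)@[u,v,1]; return T[:3,3]+q*(z-T[2,3])/q[2]
X,Y,Z=[W[...,i] for i in range(3)]
m=(abs(Z-.062)<.004)&(np.hypot(X-.505,Y+.047)<.026); q=W[m]; print("button",m.sum(),q.mean(0),(q.min(0)+q.max(0))/2)
m=(Z>.074)&(np.hypot(X-.583,Y-.007)<.03); q=W[m]; print("stub",m.sum(),q.mean(0),(q.min(0)+q.max(0))/2)
m=(Z>.07)&(np.hypot(X-.505,Y+.047)<.06); n,l=cv2.connectedComponents(m.astype(np.uint8))
for k in range(1,n):
    q=W[l==k]
    if len(q)>20: c,s,ang=cv2.minAreaRect((q[:,:2]*1000).astype(np.float32)); print("cheek",len(q),q.mean(0).round(4),c,s,ang)
hsv=cv2.cvtColor(p,cv2.COLOR_RGB2HSV)
m=(abs(Z-.044)<.004)&(np.hypot(X-.583,Y-.007)<.14)&(hsv[...,1]>40)
h=cv2.convexHull(np.argwhere(m)[:,::-1].astype(np.int32))[:,0]; h=h[(h[:,1]>3)]; w=np.array([ray(u,v,.044)[:2] for u,v in h])
s=np.linalg.lstsq(np.c_[2*w,np.ones(len(w))],(w**2).sum(1),rcond=None)[0]; print("axis",s[:2],np.sqrt(s[2]+s[:2]@s[:2]))
print("button px",ray(292,138,.062),"stub px",ray(243,61,.082),"tongue slot px",ray(307,163,.038),"cone px",ray(220,206,.05),"collar",ray(393,95,.024))
m=(Z>.03)&(abs(np.hypot(X-.583,Y-.007)-.183)<.018)&(X<.45); print(m.sum(), W[m].mean(0) if m.any() else 0)
E
```

```text
button 1187 [ 0.50587119 -0.04327724  0.06242067] [ 0.50546392 -0.04376526  0.06166528]
stub 1000 [0.58359121 0.00937662 0.0824093 ] [0.58379925 0.00949334 0.0796696 ]
cheek 366 [ 0.5258 -0.0761  0.0777] (525.296630859375, -77.11646270751953) (44.23640441894531, 8.407971382141113) 33.836158752441406
cheek 307 [ 0.4828 -0.0122  0.0779] (481.90069580078125, -12.439380645751953) (43.86576843261719, 7.971186637878418) 34.07077407836914
cheek 42134 [ 0.4997 -0.0209  0.3312] (483.9281005859375, -33.78718566894531) (94.33692169189453, 58.92097473144531) 88.89042663574219
axis [0.58356028 0.00945982] 0.12404495831754782
button px [ 0.50487077 -0.04348193  0.062     ] stub px [0.5823081  0.00955604 0.082     ] tongue slot px [ 0.47145656 -0.06615463  0.038     ] cone px [0.42081086 0.0407418  0.05      ] collar [ 0.55100794 -0.16844983  0.024     ]
62 [ 0.42866648 -0.03025662  0.19904606]
```

The measurements agree: axis ≈ (0.5835, 0.009), button ≈ (0.5045, −0.044), radial angle 34° (plunger at −146°). I'll align the yaw to 34°.

```bash
cat > m.py <<'E'
import sys,numpy as np
from plant import r
from scipy.spatial.transform import Rotation as R
# required tool-frame shift (full-scale units) to target x y z yaw
s=r.get_state(); t=np.array([float(a) for a in sys.argv[1:4]]); A=R.from_euler("xyz",s["eef_rot"],degrees=True)
ax=np.array([.5835,.009]); v=s["tcp_pos"][:2]-ax; 
print("t",round(s["time_s"],2),"pos",s["tcp_pos"].round(4),"rot",s["eef_rot"].round(2),"F",s["contact_force"].round(1),"pol r,ang",np.hypot(*v).round(4),np.degrees(np.arctan2(v[1],v[0])).round(2))
print("units xyz",(A.inv().apply(t-s["tcp_pos"])/.025).round(2),"yaw",round(-(float(sys.argv[4])-s["eef_rot"][2])/4,2))
E
python3 -m inch '[{"x":0,"y":0,"z":0,"yaw":-1},{"x":0,"y":0,"z":0,"yaw":-1},{"x":0,"y":0,"z":0,"yaw":-1},{"x":0,"y":0,"z":0,"yaw":-1},{"x":0,"y":0,"z":0,"yaw":-1}]'
python3 -m inch '[{"x":0,"y":0,"z":0,"yaw":-1},{"x":0,"y":0,"z":0,"yaw":-1},{"x":0,"y":0,"z":0,"yaw":-1},{"x":0,"y":0,"z":0,"yaw":-0.5},{"x":0,"y":0,"z":0,"yaw":0}]'
python3 m.py .4989 -.036 .10 34
```

```text
time_s: 2.65
tcp_pos: [0.4719, 0.0016, 0.2448]
eef_rot: [179.6, 0.8, 20.4]
contact_force: [0.1, 0.7, -0.3]
gripper_width: 0.0003
time_s: 3.07
tcp_pos: [0.4706, 0.0025, 0.2438]
eef_rot: [179.9, 1.0, 34.8]
contact_force: [0.7, 0.1, -0.4]
gripper_width: 0.0006
t 3.07 pos [0.4706 0.0025 0.2438] rot [179.87   0.99  34.8 ] F [ 0.7  0.1 -0.4] pol r,ang 0.1131 -176.7
units xyz [0.15 1.9  5.75] yaw 0.2
```

```bash

python3 -m inch '[{"x":0.08,"y":0.95,"z":0,"yaw":0.2},{"x":0.07,"y":0.95,"z":0,"yaw":0},{"x":0,"y":0,"z":1,"yaw":0},{"x":0,"y":0,"z":1,"yaw":0},{"x":0,"y":0,"z":1,"yaw":0}]'
python3 -m inch '[{"x":0,"y":0,"z":1,"yaw":0},{"x":0,"y":0,"z":0.9,"yaw":0},{"x":0,"y":0,"z":0.5,"yaw":0},{"x":0,"y":0,"z":0,"yaw":0},{"x":0,"y":0,"z":0,"yaw":0}]'
python3 m.py .4989 -.036 .076 34
python3 - <<'E'
from plant import r
import cv2,numpy as np
p,d=r.capture("wrist"); cv2.imwrite("pics/w1.png",p[:,:,::-1])
E
```

```text
time_s: 3.48
tcp_pos: [0.5047, -0.0354, 0.1723]
eef_rot: [179.6, 0.3, 33.3]
contact_force: [-0.0, 0.3, -0.7]
gripper_width: 0.0004
time_s: 3.9
tcp_pos: [0.5008, -0.0367, 0.1043]
eef_rot: [179.8, 0.8, 32.5]
contact_force: [0.4, -0.1, 0.5]
gripper_width: 0.0005
t 3.9 pos [ 0.5008 -0.0367  0.1043] rot [179.77   0.82  32.45] F [ 0.4 -0.1  0.5] pol r,ang 0.0945 -151.06
units xyz [-0.03 -0.07  1.13] yaw -0.39
```

View pics/w1.png

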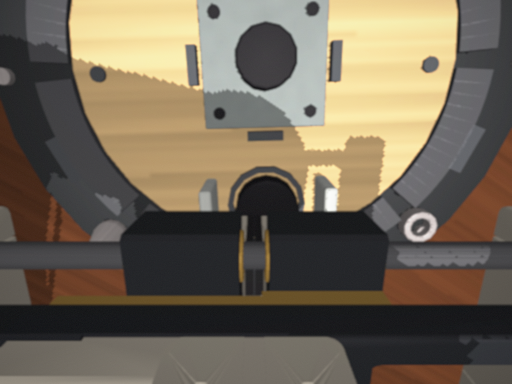

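The closed fingers sit over the button at (265,190), with the cheeks at (208,195) and (327,195) and the cone behind the left finger at (108,232). The black blocks look wide, so I'll check their depth before descending between the cheeks.

```bash
python3 - <<'E'
from plant import r
from h import *
from scipy.spatial.transform import Rotation as R
s=r.get_state();i=r.camera_info("wrist");p,d=r.capture("wrist");W=cloud(p,d,i["mtx"],i["pose"])
A=R.from_euler("xyz",s["eef_rot"],degrees=True)
L=(W-s["tcp_pos"])@A.as_matrix()*1000
for v in(214,225,240,255,270,290): print(v,[(u,*L[v,u].round(0)) for u in(127,135,180,235,243,250,256,265,275,330,383)])
p2,d2=r.capture("scene"); cv2.imwrite("pics/s1.png",cv2.resize(p2[120:300,170:370,::-1],(800,720//1))[:600])
E
```

```text
214 [(127, np.float64(-22.0), np.float64(-110.0), np.float64(93.0)), (135, np.float64(-21.0), np.float64(-103.0), np.float64(92.0)), (180, np.float64(39.0), np.float64(-23.0), np.float64(-64.0)), (235, np.float64(38.0), np.float64(-6.0), np.float64(-64.0)), (243, np.float64(-2.0), np.float64(-8.0), np.float64(41.0)), (250, np.float64(-2.0), np.float64(-3.0), np.float64(41.0)), (256, np.float64(-2.0), np.float64(1.0), np.float64(41.0)), (265, np.float64(-2.0), np.float64(7.0), np.float64(42.0)), (275, np.float64(39.0), np.float64(6.0), np.float64(-65.0)), (330, np.float64(38.0), np.float64(23.0), np.float64(-64.0)), (383, np.float64(-12.0), np.float64(99.0), np.float64(67.0))]
225 [(127, np.float64(-31.0), np.float64(-111.0), np.float64(91.0)), (135, np.float64(38.0), np.float64(-33.0), np.float64(-72.0)), (180, np.float64(38.0), np.float64(-21.0), np.float64(-73.0)), (235, np.float64(38.0), np.float64(-6.0), np.float64(-72.0)), (243, np.float64(11.0), np.float64(-6.0), np.float64(-8.0)), (250, np.float64(9.0), np.float64(-2.0), np.float64(-4.0)), (256, np.float64(9.0), np.float64(1.0
[... 2314 characters left out ...]
t64(-79.0))]
290 [(127, np.float64(23.0), np.float64(-34.0), np.float64(-79.0)), (135, np.float64(23.0), np.float64(-32.0), np.float64(-80.0)), (180, np.float64(22.0), np.float64(-20.0), np.float64(-78.0)), (235, np.float64(22.0), np.float64(-5.0), np.float64(-79.0)), (243, np.float64(3.0), np.float64(-5.0), np.float64(-50.0)), (250, np.float64(-8.0), np.float64(-2.0), np.float64(-35.0)), (256, np.float64(-8.0), np.float64(1.0), np.float64(-36.0)), (265, np.float64(8.0), np.float64(3.0), np.float64(-58.0)), (275, np.float64(23.0), np.float64(5.0), np.float64(-79.0)), (330, np.float64(23.0), np.float64(20.0), np.float64(-80.0)), (383, np.float64(-106.0), np.float64(127.0), np.float64(106.0))]
```

View pics/s1.png

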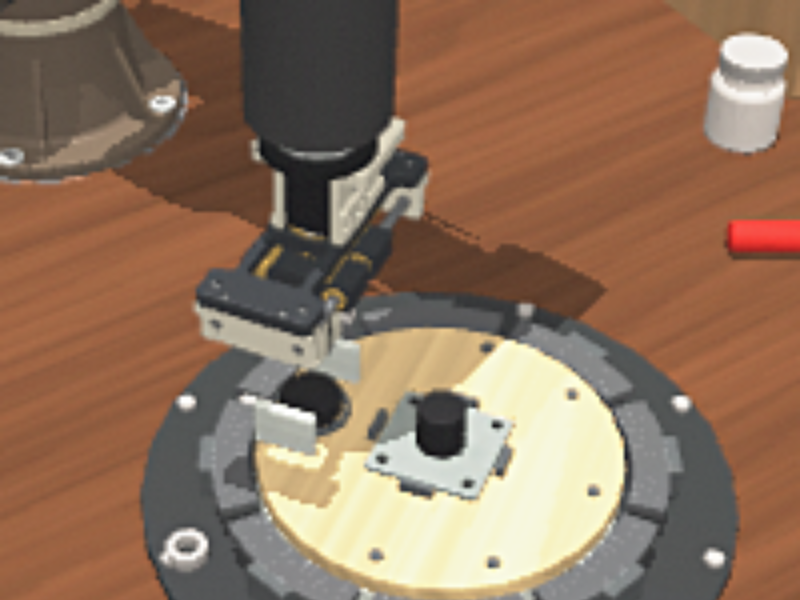

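```bash
python3 - <<'E'
from h import *
p,d,K,T,W=load("scene"); cv2.imwrite("pics/g.png",cv2.resize(p[15:80,335:415,::-1],None,fx=9,fy=9,interpolation=2))
from scipy.spatial.transform import Rotation as R
A=R.from_euler("xyz",[179.9,0,-20.79],degrees=True).as_matrix(); L=(W-[.2394,.6306,.2366])@A*1000
for lo in range(-70,15,6):
    m=(L[...,2]>=lo)&(L[...,2]<lo+6)&(abs(L[...,1])<90)&(abs(L[...,0])<30); y=np.sort(L[...,1][m].round(0)); print(lo,y.astype(int).tolist()[:60])
E
```

```text
-70 [-51, -51, -51, -50, -50, -50, -50, -49, -49, -49, -48, -48, -48, -46, -45, -44, -43, -41, -38, -37, -26, -20, 1, 4, 5, 27, 38, 42, 86, 86, 87, 87, 87, 88, 88, 88, 88, 88, 88, 88, 90]
-64 [-49, -48, -48, -48, -47, -46, 86, 86, 87, 87, 88, 88, 89, 89, 89]
-58 [-51, -50, -50, -48, -48, -47, 85, 86, 86, 87, 88, 89, 89, 89, 89, 89]
-52 [-54, -51, -49, -49, -49, -48, -45, 64]
-46 [-66, -64, -63, -59, -59, -58, -55, -54, -54, -53, -49, -49, -48, -47, -47, -46, 48, 48, 53, 53, 53, 54, 58, 60, 63, 64, 67]
-40 [-63, -63, -62, -56, -52, -50, -50, -49, -49, -49, -48, -44, -43, 49, 50, 51, 54, 57, 58, 61, 62, 66]
-34 [-61, -60, -58, -53, -52, -50, -50, -49, -47, -47, -47, -46, -45, -43, -43, 46, 47, 51, 52, 54, 54, 63, 64, 64, 64, 65, 65]
-28 [-64, -62, -60, -54, -54, -47, -47, -46, -45, -45, -43, -43, -43, 47, 48, 50, 51, 52, 54, 57, 58, 58, 59, 60, 60, 61, 62, 64]
-22 [-62, -57, -56, -55, -54, -53, -50, -50, -49, -48, -47, -44, 42, 43, 44, 48, 57, 59, 62, 62, 62, 63]
-16 [-63, -55, -50, -50, -48, -46, -46, -45, -45, -44, -43, -41, 46, 50, 53, 54, 57, 60, 62]
-10 [-59, -58, -56, -52, -48, -46, -46, -44, -42, -42, -40, 44, 44, 47, 48, 50, 52, 52, 54, 55, 57, 58, 58, 58, 59, 60]
-4 [-62, -55, -54, -52, -52, -49, -48, -47, -46, -45, -44, -44, -43, 45, 47, 50, 52, 52, 57, 57, 58, 59, 59, 59, 60, 60]
2 [-56, -53, -49, -49, -47, -46, -46, -45, 49, 57, 58, 58, 59, 59]
8 [-60, -55, -47, -46, -46, -45, -45, -44, 47, 48, 50, 54, 54, 57]
14 []
```

View pics/g.png

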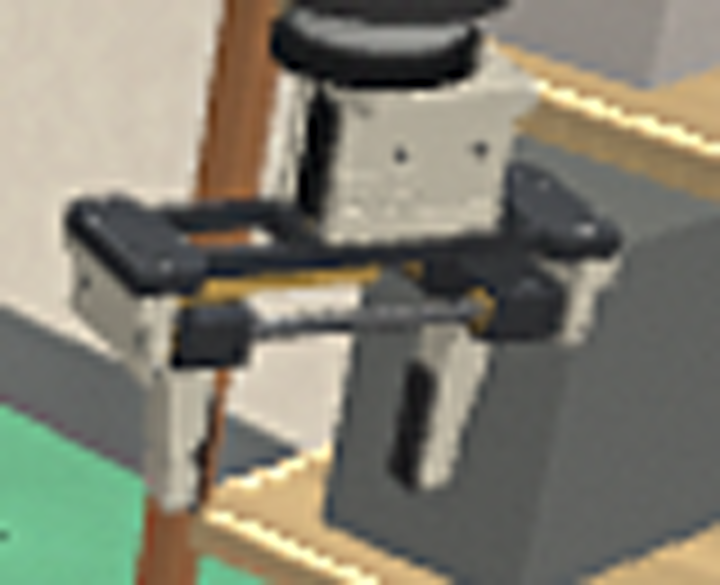

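The fingers taper: each is about 14 mm thick at the tip and about 18 mm at cheek-top height. I'll open the jaws to about 16 mm so they press the button on both sides while the outer back can reach the cheek.

```bash

python3 -m inch '[{"x":0.02,"y":0.1,"z":0,"yaw":-0.35},{"x":0,"y":0,"z":0,"yaw":0},{"x":0,"y":0,"z":0,"yaw":0},{"x":0,"y":0,"z":0,"yaw":0},{"x":0,"y":0,"z":0,"yaw":0}]' -0.64
python3 m.py .5011 -.0393 .076 34
```

```text
time_s: 4.47
tcp_pos: [0.5063, -0.0373, 0.1103]
eef_rot: [179.6, 0.2, 33.8]
contact_force: [0.5, -0.1, -0.1]
gripper_width: 0.0154
t 4.47 pos [ 0.5063 -0.0373  0.1103] rot [179.58   0.2   33.83] F [ 0.5 -0.1 -0.1] pol r,ang 0.09 -149.03
units xyz [-0.21 -0.06  1.37] yaw -0.04
```

```bash

python3 -m inch '[{"x":-0.2,"y":-0.06,"z":0.4,"yaw":0},{"x":0,"y":0,"z":0.4,"yaw":0},{"x":0,"y":0,"z":0.3,"yaw":0},{"x":0,"y":0,"z":0,"yaw":0}]'
python3 m.py .5011 -.0393 .072 34
```

```text
time_s: 4.8
tcp_pos: [0.5025, -0.0386, 0.0829]
eef_rot: [179.5, -0.0, 33.8]
contact_force: [-0.1, -0.2, -1.4]
gripper_width: 0.0156
t 4.8 pos [ 0.5025 -0.0386  0.0829] rot [ 1.7951e+02 -1.0000e-02  3.3760e+01] F [-0.1 -0.2 -1.4] pol r,ang 0.094 -149.56
units xyz [-0.06 -0.01  0.44] yaw -0.06
```

```bash

python3 -m inch '[{"x":-0.06,"y":0,"z":0.25,"yaw":0},{"x":0,"y":0,"z":0.25,"yaw":0},{"x":0,"y":0,"z":0.25,"yaw":0},{"x":0,"y":0,"z":0.1,"yaw":0}]'
python3 m.py .5011 -.0393 .0605 34
```

```text
time_s: 5.13
tcp_pos: [0.5019, -0.0397, 0.0606]
eef_rot: [179.5, 0.0, 33.8]
contact_force: [-2.2, -0.4, 7.9]
gripper_width: 0.016
t 5.13 pos [ 0.5019 -0.0397  0.0606] rot [179.47   0.    33.8 ] F [-2.2 -0.4  7.9] pol r,ang 0.095 -149.18
units xyz [-0.02 -0.03  0.  ] yaw -0.05
```

```bash

python3 -m inch '[{"x":0.01,"y":-0.17,"z":0.02,"yaw":0.5},{"x":0.01,"y":-0.17,"z":0.02,"yaw":0.5},{"x":0.01,"y":-0.15,"z":0.02,"yaw":0.5},{"x":0.01,"y":-0.15,"z":0.02,"yaw":0.5}]'
python3 m.py .5011 -.0393 .0605 34
```

```text
time_s: 5.47
tcp_pos: [0.496, -0.0271, 0.0592]
eef_rot: [179.3, -0.0, 25.6]
contact_force: [-2.5, -2.1, 13.0]
gripper_width: 0.0159
t 5.47 pos [ 0.496  -0.0271  0.0592] rot [ 1.7927e+02 -2.0000e-02  2.5630e+01] F [-2.5 -2.1 13. ] pol r,ang 0.0946 -157.56
units xyz [-0.03  0.53 -0.05] yaw -2.09
```

```bash

python3 -m inch '[{"x":0.015,"y":-0.16,"z":-0.01,"yaw":0.5},{"x":0.015,"y":-0.16,"z":0,"yaw":0.5},{"x":0.015,"y":-0.15,"z":0,"yaw":0.5},{"x":0.015,"y":-0.15,"z":0,"yaw":0.5},{"x":0.015,"y":-0.15,"z":0,"yaw":0.5}]'
python3 m.py .5011 -.0393 .0600 -11
python3 -m inch '[{"x":0.015,"y":-0.15,"z":0,"yaw":0.5},{"x":0.015,"y":-0.14,"z":0,"yaw":0.5},{"x":0.015,"y":-0.14,"z":0,"yaw":0.5},{"x":0.015,"y":-0.14,"z":0,"yaw":0.5}]'
python3 m.py .5011 -.0393 .0600 -11
```

```text
time_s: 5.88
tcp_pos: [0.4908, -0.0097, 0.0606]
eef_rot: [179.1, -0.1, 15.2]
contact_force: [-1.7, -2.7, 7.0]
gripper_width: 0.0154
t 5.88 pos [ 0.4908 -0.0097  0.0606] rot [ 1.7911e+02 -1.0000e-01  1.5190e+01] F [-1.7 -2.7  7. ] pol r,ang 0.0946 -168.58
units xyz [0.09 1.25 0.04] yaw 6.55
time_s: 6.22
tcp_pos: [0.4891, 0.0039, 0.0611]
eef_rot: [179.0, -0.2, 6.8]
contact_force: [-2.6, -2.2, 8.4]
gripper_width: 0.016
t 6.22 pos [0.4891 0.0039 0.0611] rot [179.    -0.18   6.81] F [-2.6 -2.2  8.4] pol r,ang 0.0946 -176.9
units xyz [0.27 1.77 0.08] yaw 4.45
```

Now I'll measure the actual table angle from the cheeks seen by the wrist and scene cameras.

```bash
cat > a.py <<'E'
from plant import r
from h import *
for n in("wrist","scene"):
    i=r.camera_info(n);p,d=r.capture(n);W=cloud(p,d,i["mtx"],i["pose"]);X,Y,Z=[W[...,k] for k in range(3)]
    a=np.array([.5835,.009]); rr=np.hypot(X-a[0],Y-a[1])
    m=(d>0)&(Z>.066)&(Z<.083)&(rr>.06)&(rr<.13)&(p.min(2)>70); k,l=cv2.connectedComponents(m.astype(np.uint8))
    for j in range(1,k):
        q=W[l==j]
        if len(q)>12: c,s,g=cv2.minAreaRect((q[:,:2]*1000).astype(np.float32)); print(n,len(q),"c",np.round(c,1),"sz",np.round(s,1),"rectang",round(g,1),"polar",np.degrees(np.arctan2(c[1]/1e3-a[1],c[0]/1e3-a[0])).round(1))
    # socket plate orientation
    m=((d>0)&(abs(Z-.049)<.0028)&(rr<.065)&(cv2.cvtColor(p,cv2.COLOR_RGB2HSV)[...,1]<35)).astype(np.uint8)
    q=W[m>0]
    if len(q)>50: c,s,g=cv2.minAreaRect((q[:,:2]*1000).astype(np.float32)); print(n,"plate",len(q),np.round(c,1),np.round(s,1),round(g,1))
    cv2.imwrite(f"pics/{n}_last.png",p[:,:,::-1])
E
python3 a.py
```

```text
wrist 82 c [513.8 -38.3] sz [2.1 7.6] rectang 21.4 polar -145.8
wrist 41 c [504.4  38.1] sz [1.3 7.2] rectang 3.8 polar 159.8
wrist 180 c [496.7  19.3] sz [8.1 4.7] rectang 53.2 polar 173.2
wrist 173 c [500.1  -7.9] sz [4.9 8.3] rectang 54.1 polar -168.5
wrist plate 15082 [571.7   7.4] [72.2 96.4] 7.1
scene 46 c [500.3  30.1] sz [16. 26.] rectang 14.9 polar 165.8
scene 37 c [494.9 -17.1] sz [24.7 15.8] rectang 39.6 polar -163.6
scene 36 c [503.4 -39.8] sz [25.2  9.6] rectang 11.9 polar -148.6
scene plate 444 [586.    7.9] [97.1 93.5] 22.5
```

View pics/wrist_last.png

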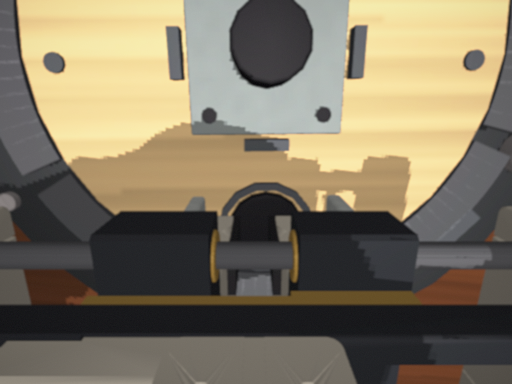

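The fingers are still over the button. The bolts on the table at (54,63) and (474,61) put the table at about −27°, so about 18° remain. I'll continue and then re-measure from the bolts.

```bash

python3 -m inch '[{"x":0.015,"y":-0.14,"z":0.02,"yaw":0.5},{"x":0.015,"y":-0.14,"z":0.01,"yaw":0.5},{"x":0.015,"y":-0.14,"z":0,"yaw":0.5},{"x":0.015,"y":-0.14,"z":0,"yaw":0.5}]'
python3 m.py .5011 -.0393 .0600 -11
python3 -m inch '[{"x":0.015,"y":-0.14,"z":0,"yaw":0.5},{"x":0.015,"y":-0.14,"z":0,"yaw":0.5},{"x":0.01,"y":-0.1,"z":0,"yaw":0.4},{"x":0,"y":0,"z":0,"yaw":0}]'
cat > b.py <<'E'
import cv2,numpy as np,sys
from plant import r
from h import *
s=r.get_state();i=r.camera_info("wrist");p,d=r.capture("wrist");T,K=i["pose"],i["mtx"];W=cloud(p,d,K,T)
rr=np.hypot(W[...,0]-.5835,W[...,1]-.009)
# dark bolt heads on the ply
hsv=cv2.cvtColor(p,cv2.COLOR_RGB2HSV)
m=((abs(W[...,2]-.0455)<.006)&(rr>.07)&(rr<.118)&(hsv[...,1]<60)&(d>0)).astype(np.uint8); m[200:]=0
k,l,st,ce=cv2.connectedComponentsWithStats(m)
q=[c for c,t in zip(ce[1:],st[1:]) if t[4]>40]; print([c.round(1).tolist() for c in q],[int(t[4]) for t in st[1:] if t[4]>40])
def ray(u,v,z=.045):
    w=T[:3,:3]@np.linalg.inv(K)@[u,v,1]; return T[:3,3]+w*(z-T[2,3])/w[2]
for c in q: w=ray(*c)[:2]-[.5835,.009]; print("bolt r",np.hypot(*w).round(4),"ang",np.degrees(np.arctan2(w[1],w[0])).round(2))
for a in range(len(q)):
  for b in range(a):
    w=ray(*q[a])-ray(*q[b]); print("line ang",np.degrees(np.arctan2(w[1],w[0])).round(2), np.hypot(w[0],w[1]).round(4))
cv2.imwrite("pics/"+sys.argv[1],p[:,:,::-1])
E
python3 m.py .5011 -.0393 .0600 -11; python3 b.py wb.png
```

```text
time_s: 6.65
tcp_pos: [0.4895, 0.0176, 0.0607]
eef_rot: [178.9, -0.3, -1.4]
contact_force: [-3.0, -1.1, 7.2]
gripper_width: 0.0158
t 6.65 pos [0.4895 0.0176 0.0607] rot [178.95  -0.29  -1.39] F [-3.  -1.1  7.2] pol r,ang 0.0944 174.75
units xyz [0.52 2.26 0.07] yaw 2.4
time_s: 6.98
tcp_pos: [0.4911, 0.0276, 0.0611]
eef_rot: [178.9, -0.4, -7.4]
contact_force: [-3.3, 2.0, 8.3]
gripper_width: 0.016
t 6.98 pos [0.4911 0.0276 0.0611] rot [178.93  -0.38  -7.36] F [-3.3  2.   8.3] pol r,ang 0.0943 168.61
units xyz [0.74 2.6  0.1 ] yaw 0.91
[[54.2, 62.7], [473.4, 61.0], [266.0, 192.9], [266.1, 197.2]] [319, 301, 325, 149]
bolt r 0.1086 ang 84.47
bolt r 0.1085 ang -98.41
bolt r 0.0735 ang 173.14
bolt r 0.0761 ang 173.18
line ang -96.97 0.217
line ang -130.01 0.1297
line ang 116.17 0.1294
line ang -130.96 0.1312
line ang 117.14 0.1308
line ang 174.19 0.0026
```

View pics/wb.png

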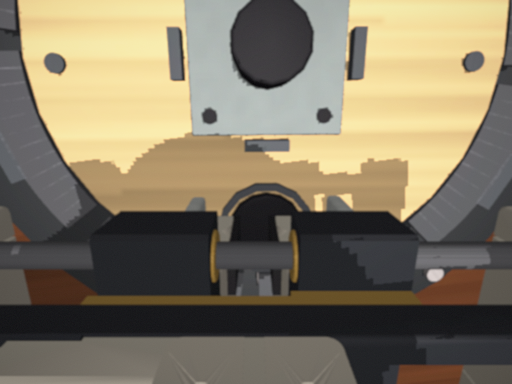

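The table is at −41°, turning with the tool, with bolts at (54,63) and (473,61). About 4° remain.

```bash

python3 -m inch '[{"x":0.015,"y":-0.13,"z":0.01,"yaw":0.45},{"x":0.015,"y":-0.12,"z":0,"yaw":0.45},{"x":0,"y":0,"z":0,"yaw":0}]'
python3 m.py .5011 -.0393 .0600 -11; python3 b.py wc.png|grep line|head -1
```

```text
time_s: 7.28
tcp_pos: [0.4927, 0.0338, 0.0611]
eef_rot: [178.9, -0.4, -11.0]
contact_force: [-3.4, 2.2, 7.4]
gripper_width: 0.0159
t 7.28 pos [0.4927 0.0338 0.0611] rot [178.92  -0.44 -11.03] F [-3.4  2.2  7.4] pol r,ang 0.0942 164.73
units xyz [0.89 2.8  0.1 ] yaw -0.01
line ang 79.41 0.2172
```

```bash

python3 -m inch '[{"x":0,"y":-0.025,"z":0,"yaw":0.08},{"x":0,"y":0,"z":-0.1,"yaw":0},{"x":0,"y":0,"z":-0.15,"yaw":0},{"x":0,"y":0,"z":-0.15,"yaw":0},{"x":0,"y":0,"z":-0.1,"yaw":0}]'
python3 m.py .5011 -.0393 .0600 -11; python3 b.py wd.png|grep line|head -1
```

```text
time_s: 7.75
tcp_pos: [0.4929, 0.0348, 0.0738]
eef_rot: [178.9, -0.4, -11.2]
contact_force: [0.3, -0.3, -0.0]
gripper_width: 0.0156
t 7.75 pos [0.4929 0.0348 0.0738] rot [178.86  -0.42 -11.23] F [ 0.3 -0.3 -0. ] pol r,ang 0.0942 164.12
units xyz [0.9  2.83 0.61] yaw -0.06
line ang -101.13 0.2173
```

```bash
cat > z.py <<'E'
from plant import r
from h import *
i=r.camera_info("wrist");p,d=r.capture("wrist");W=cloud(p,d,i["mtx"],i["pose"])
b=np.array([.5835,.009])+.095*np.array([np.cos(np.radians(169)),np.sin(np.radians(169))])
m=(np.hypot(*(W[...,:2]-b).transpose(2,0,1))<.018)&(W[...,2]>.04)&(W[...,2]<.08)&(p.max(2)<60); z=W[...,2][m]; print("button z",m.sum(),np.percentile(z,[10,50,90]).round(4),"meanxy",W[m].mean(0).round(4))
E
python3 z.py
python3 -m inch '[{"x":0,"y":0,"z":-0.15,"yaw":0},{"x":0,"y":0,"z":-0.15,"yaw":0},{"x":0,"y":0,"z":0,"yaw":0}]'
python3 z.py;python3 b.py wd2.png|grep line|head -1
```

```text
button z 1276 [0.062  0.0628 0.0639] meanxy [0.4978 0.0304 0.0635]
time_s: 8.1
tcp_pos: [0.4931, 0.0351, 0.0809]
eef_rot: [178.9, -0.4, -11.2]
contact_force: [0.5, -0.2, 0.3]
gripper_width: 0.0157
button z 1439 [0.0619 0.0627 0.0637] meanxy [0.4964 0.0303 0.0634]
line ang -101.12 0.217
```

The button is back up at 62.5 mm and the table is at −45.1° from its start, so it is locked. I'll withdraw straight up and check.

```bash

python3 -m inch '[{"x":0,"y":0,"z":-0.5,"yaw":0},{"x":0,"y":0,"z":-0.8,"yaw":0},{"x":0,"y":0,"z":-1,"yaw":0},{"x":0,"y":0,"z":-1,"yaw":0},{"x":0,"y":0,"z":-1,"yaw":0}]'
python3 -m inch '[{"x":-0.2,"y":0,"z":-1,"yaw":0},{"x":-0.2,"y":0,"z":-0.8,"yaw":0},{"x":-0.2,"y":0,"z":-0.5,"yaw":0},{"x":0,"y":0,"z":0,"yaw":0},{"x":0,"y":0,"z":0,"yaw":0}]'
python3 z.py;python3 b.py we.png|grep line|head -1
python3 - <<'E'
from plant import r
from h import *
p,d=r.capture("scene"); cv2.imwrite("pics/fin.png",cv2.resize(p[170:350,60:420,::-1],(792,396),interpolation=2))
E
```

```text
time_s: 8.62
tcp_pos: [0.4882, 0.0356, 0.185]
eef_rot: [178.4, 0.3, -11.3]
contact_force: [0.2, 0.3, -0.1]
gripper_width: 0.0155
time_s: 9.03
tcp_pos: [0.4754, 0.0408, 0.2503]
eef_rot: [178.7, -0.1, -11.3]
contact_force: [-0.6, -0.1, -0.4]
gripper_width: 0.0158
button z 773 [0.0617 0.0626 0.0637] meanxy [0.4904 0.0271 0.0627]
line ang -101.11 0.2164
```

View pics/fin.png

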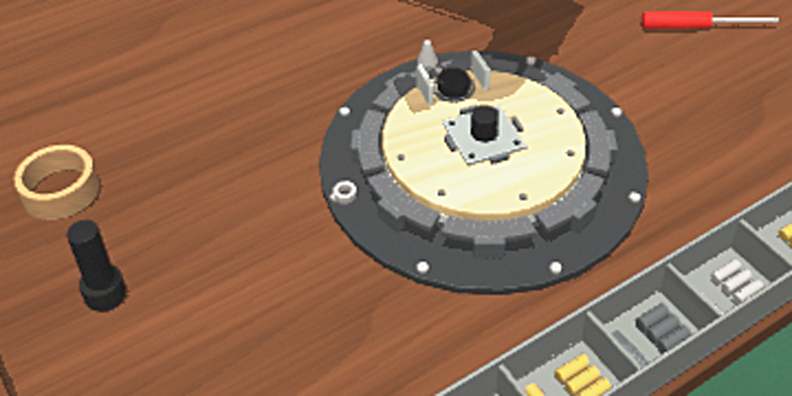

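View pics/we.png

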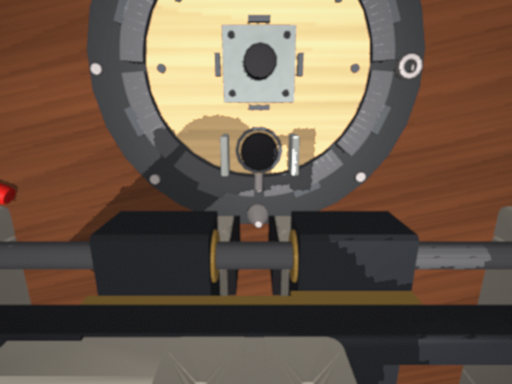

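The button (260,152), the tongue in its slot (259,182) and the cone (258,217) are in one line. The cone is still standing, the collar is at (410,66) and the socket sits undisturbed at (260,62). I'm handing the job in.

```bash
python3 -c "
from plant import r
print(r.close_job())"
```

```text
the job is handed in; nothing more can be done
None
```

The turntable is locked in the hole beside the marker cone, and the job is handed in at about 9 s of the 48 s. I pressed the plunger fully down with the fingertips (about 8 N, 13 N at most), swung the table clockwise about 45°, then let the plunger up and raised the hand clear.

**Last checks:**
- **Table angle:** it turned −45.1° by the bolt-line measurement, and stayed the same after the hand was gone.
- **Plunger:** the button top is back at 62.6 mm, which is fully up, and the tongue lies in the slot in line with the cone.
- **Contact:** the wrist force reads about zero with the hand 0.25 m up.
- **Other things:** the cone is still standing and the collar, socket, tape roll and table foot look undisturbed. The jar was outside the final pictures, so I did not check it again.

**What disagreed or failed:**
- The cameras put the table's axis 2–4 mm apart in y, which did not matter.
- My automatic reading of the cheek angles during the swing was unusable because the gripper hid them, so I used the bolts on the table instead.
- My first three move calls were refused for leaving out keys, and nothing moved.

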